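# Close up the loaded circuit-board rack

## Robot

A 7-joint arm with a two-finger parallel gripper is mounted at the origin on the work surface. World frame = base frame: x ahead of the robot, y to its left, z up, the work surface at z = 0. Lengths are in m, angles in rad, forces in N, time in s.
With the tool pointing down it reaches from about 0.4 to 0.85 m from the base axis. Payload 10.4 kg.
Tool frame: the origin (TCP) lies on the centre line of the jaws, within the pads' length; the fingertips stand 14 mm ahead of it and the grasp point (between the pads) lies 5 mm behind it (tip_reach is the z of the fingertips in the tool frame, in m); z points along the fingers, x is the direction in which the jaws open and shut, and the axes are right-handed (so a half turn about z gives the same grasp; the last joint's range is limited). The gripper opens to 87 mm and grips with 3 to 60 N. Pads are 19 mm wide; open, the fingers measure 117 mm over their backs; the gripper's body (75 mm by 190 mm) begins 51 mm behind the grasp point.
Start: joints at [-1.267, 0.332, -0.065, 1.46, 0.022, 1.35, -0.088], TCP at [0.201, 0.592, 0.237] pointing down, gripper open.
Joint ranges: [-2.6, 2.6], [-0.5, 2.12], [-1.47, 1.34], [0.16, 2.42], [-1.27, 4.41], [0.06, 2.06], [-2.6, 2.6]. Speed limits (rad/s): [2.22, 2.22, 2.79, 2.79, 3.14, 3.14, 3.14].

## Interface

Orientations are given as a unit quaternion [x, y, z, w].
In Python, from bench import * gives the robot as it stands.
- The arm moves only by the tool carry_out, never from a script. Its argument "rows" is a list of rows, each a list of 5 numbers: the closure, from -1 (fully open) to 1 (shut), so that 0 is half open, then the shift along the tool's x, y, z in units of 30 mm (1.0 is 30 mm), then the turn about the tool's z in units of 5 degrees (1.0 is 5 degrees). In form: [[jaw, x, y, z, turn], ...]. A call has 1 to 20 rows; each row shifts and turns the pose as measured when the row begins, along the tool's axes as they then stand; what a row does not reach is not made up. A row lasts 1/12 s, in which the tool goes at most 41.7 mm and 7.16 degrees, less where a joint would pass 70% of its speed; a pose out of reach is approached as far as the arm can. A call is refused whole if a number of a shift passes 1 or a number of a turn 1, either way. A call with a gripper value outside its range is refused whole. The fingers move at their own pace and stop on an object; "force" is the grip in N (left out, the last holds). Time passes only in rows, so rows that do not move let the fingers close. It gives the time, the measured TCP pose, the force and the opening at its end, in the units of the state.
- read_state(): the state, without advancing time (a new reading comes with each control period).
- camera(name): name is "scene" or "top"; returns the picture (480x640x3 uint8, blue, green, red); there is no depth.
- camera_info(name): a dict with "fx", "fy", "cx", "cy" (pixels), "dist_coeffs" ([k1, k2, p1, p2, k3] as OpenCV has them; the pictures are not rectified), "extrinsics" (4x4, takes a point from camera to world coordinates). Camera axes: x right, y down, z forward; pixel columns grow to the right and rows downward; lengths in m; the calibration is good to about 2 mm. A picture is of the moment at which its call begins. camera_info takes no time and is no camera call.
- close_job(): hands the job in, once; it reports no verdict.
Trained networks look in the newest picture that a camera, given by its name, has taken for a name from the list of things; names that differ only in an ending like _2 or _b are one class to them, and where a whole thing is asked for, a point or a joint stands for the part that bears it (a point fixed in the world has none). Each returns a list of dicts, best first, with "conf" (0 to 1); they miss things now and then, are a little off and sometimes report something else, mostly with a low value. They report only what shows in the picture. A call takes as long as a camera call.
- recognise(query, camera): "box" ([centre column, centre row, width, height] in pixels, round what is visible of it).
- silhouettes(query, camera): "mask" (480x640 bool, what is visible of it) and "box" ([centre column, centre row, width, height] in pixels, round what is visible of it).
- pinpoint(query, camera): "xy" ([column, row] in pixels: a listed point, or the origin of a listed thing).
The state is a dict: "time": time; "joint_positions": joint angles; "joint_vel": joint speeds; "joint_torque": joint torques, N m; "ee_pos": TCP position; "eef_rot": TCP orientation; "ft_force": force on the tool from outside, world axes, zero at the start; "torque": the same for the moment, N m; "width": finger opening in m.
Only numpy, scipy, OpenCV 4.12 (cv2) and the standard library are available. Lean on these libraries where they do the work, as an engineer would, in place of code of your own. Each camera call takes 0.05 s, during which the arm holds its last target. There are 200 camera calls.

## Task

The four receiver boards are loaded, so close up their rack for carrying: wind its crank clockwise until the sliding wall holds all four boards firmly between the two walls, without tightening so hard that they bow, and have the hinged retaining bar swung down over the boards with its end snapped under the spring catch. Leave the boards standing in their slots and do not disturb the other things on the counter.

Things in the scene. Friction and masses are not known exactly. Their poses are not given: they have to be found in the camera images.
- rack: Slotted aluminium board rack, fixed to the counter. Origin on the counter under the middle of its 300 x 190 mm base; x from crank end to far end, y across the boards, z up. A plate 100 mm high closes the crank end (x -150 to -134). The far slotted wall, near x = +103, may be clamped 2 mm either way. Bar hinge post (y +88) and catch post (y -88) stand at x = -10.
- sliding_wall: Near slotted wall, 150 mm wide, 113 mm high; the crank winds it towards the far wall, 12 mm per turn. Axes as the rack; origin on the counter under its slots' rubber facing, which meets the boards; ribs reach 10 mm past it. It goes 13 to 27 mm (1.1 to 2.3 turns) until the boards are clamped and then hardly moves; sliding them along before takes almost no extra effort.
- board1: One of four alike green circuit boards, 160 (x) x 2 (y) x 105 mm (z), about 0.2 kg, upright in the slots at rack y = -42 mm, loose, with 2 to 12 mm of play at the far end; top edge 119 mm above the counter. Origin: middle of its lower edge, 14 mm above the counter; x and z as the rack's.
- board2: One of four alike green circuit boards, 160 (x) x 2 (y) x 105 mm (z), about 0.2 kg, upright in the slots at rack y = -14 mm, loose, with 2 to 12 mm of play at the far end; top edge 119 mm above the counter. Origin: middle of its lower edge, 14 mm above the counter; x and z as the rack's.
- board3: One of four alike green circuit boards, 160 (x) x 2 (y) x 105 mm (z), about 0.2 kg, upright in the slots at rack y = 14 mm, loose, with 2 to 12 mm of play at the far end; top edge 119 mm above the counter. Origin: middle of its lower edge, 14 mm above the counter; x and z as the rack's.
- board4: One of four alike green circuit boards, 160 (x) x 2 (y) x 105 mm (z), about 0.2 kg, upright in the slots at rack y = 42 mm, loose, with 2 to 12 mm of play at the far end; top edge 119 mm above the counter. Origin: middle of its lower edge, 14 mm above the counter; x and z as the rack's.
- crank_knob (a point): Middle of the crank's free-spinning black handgrip, a cylinder 18 mm across, 44 mm long, lying along the rack's x, 45 mm from the axis. The crank arm (14 x 8 mm steel) passes 25 mm from this point on the rack's +x side. Axes turn with the crank and equal the rack's when the knob is straight above the axis. It starts anywhere but near the bottom.
- crank_axis (a point): Crank axis (along rack x, 85 mm up, rack y 0) level with the grip's middle (rack x -199). Clockwise seen from the crank end (positive about rack x: top, -y side, bottom, +y side) closes. About 8 N at the knob turns it; it stays where left. Once the boards are clamped the push climbs some 6 N per radian: 2 to 7 N above running is firm, more bows them.
- bar (a joint): Retaining bar angle, rad: 0 shut, level over the boards' tops; 1.57 upright; 2.1 leaning out to rack +y. A stiff hinge holds it anywhere. It meets the catch at about 0.09, needs some 5 to 12 N pressed down near its end to pass it, then snaps to 0. Once caught it cannot lift beyond 0.012.
- bar_hinge (a point): Hinge pin of the retaining bar, along the rack's x, on the post at the rack's +y side, 128 mm above the counter, 189 mm in x from the crank_axis point. Axes as the rack's.
- bar_end (a point): Free end of the retaining bar, 174 mm from the hinge pin: flat aluminium, 22 mm wide, 8 mm thick, with an 8 mm round end; when shut its upper face is 132 mm above the counter. Axes turn with the bar: its length runs along its -y, its upper face looks along its z.
- catch_nose (a point): Nose of the sprung catch on the rack's -y side, 137 mm above the counter: a 22 mm wide upright steel leaf with a sloping wedge on top, 155 mm high. The bar's end pushes it outwards (rack -y) by up to 7 mm in passing and it springs back over the end.
- iron_holder: Chrome soldering iron holder, 105 x 75 mm base with a leaning coil, 140 mm high; bystander. Origin under its base.
- remote_shell: Sky-blue remote control top shell, 170 x 48 x 14 mm, lying flat; bystander. Origin under its middle.
- mount_nut: Bronze hexagonal antenna mount nut, 37 mm across flats, 16 mm high; bystander. Origin under its middle.
- display_window: Smoked acrylic display window, 115 x 40 x 5 mm, lying flat; bystander. Origin under its middle.

How it is judged:
By the outcome, as a careful person would: the job done as asked, in the order asked, and still so for the second after the job is handed in, with the robot touching nothing.
It also fails if it takes over 72 s, if anything falls off the work surface, if the arm or the gripper's body presses on something with over 40 N, if the wrist force passes 120 N, or if a joint passes its speed limit or range.

## Working session

There is one attempt and no reset: what is moved stays moved. The work goes in short steps, Python scripts to look and compute and a tool call to move; the robot and the scene stay as the last step left them, time stands still between calls to the robot, and variables do not carry over. Pictures are saved under pics/ and viewed, about 8 in all and at most 12, crops included, and the job is handed in when it is done.

Besides the shell and the picture viewer there is one more tool, called after "Emit:" as name(argument=value, ...), one argument or row to a line, values as JSON. carry_out: Moves the arm, as the interface text tells. Its arguments: {"type":"object","properties":{"rows":{"type":"array","items":{"type":"array","items":{"type":"number"}}},"force":{"type":"number"}},"required":["rows"]}

```bash
mkdir -p pics; cat > h.py <<'E'
from bench import *
import numpy as np, cv2
from scipy.spatial.transform import Rotation as R
def ray(cam,uv):
    c=camera_info(cam);K=np.array([[c['fx'],0,c['cx']],[0,c['fy'],c['cy']],[0,0,1]])
    p=cv2.undistortPoints(np.array([[uv]],float),K,np.array(c['dist_coeffs']))[0,0]
    T=np.array(c['extrinsics']);d=T[:3,:3]@np.array([p[0],p[1],1]);return T[:3,3],d
def atz(cam,uv,z):
    o,d=ray(cam,uv);return o+d*(z-o[2])/d[2]
def proj(cam,P):
    c=camera_info(cam);K=np.array([[c['fx'],0,c['cx']],[0,c['fy'],c['cy']],[0,0,1]])
    T=np.linalg.inv(np.array(c['extrinsics']))
    return cv2.projectPoints(np.array(P,float).reshape(-1,1,3),cv2.Rodrigues(T[:3,:3])[0],T[:3,3],K,np.array(c['dist_coeffs']))[0][:,0]
def tri(uv1,uv2):
    o1,d1=ray('scene',uv1);o2,d2=ray('top',uv2)
    s=np.linalg.lstsq(np.c_[d1,-d2],o2-o1,rcond=None)[0]
    a,b=o1+s[0]*d1,o2+s[1]*d2
    return (a+b)/2,np.linalg.norm(a-b)
E
python3 - <<'E'
from h import *
np.set_printoptions(precision=4,suppress=True)
for c in ('scene','top'):
    cv2.imwrite(f'pics/{c}0.png',camera(c)); print(c,np.array(camera_info(c)['extrinsics'])[:3],camera_info(c)['fx'])
Z=dict(rack=0,sliding_wall=0,crank_knob=None,crank_axis=.085,bar_hinge=.128,bar_end=None,catch_nose=.137,board1=.014)
for q,z in Z.items():
    r={c:pinpoint(q,c) for c in('scene','top')}
    for c in r:
        for k in r[c][:4 if q=='board1' else 1]: print(q,c,np.array(k['xy']),round(k['conf'],2), atz(c,k['xy'],z) if z is not None else '')
    if r['scene'] and r['top']: print('  tri',tri(r['scene'][0]['xy'],r['top'][0]['xy']))
s=read_state();print(s)
E
```

```text
scene [[-0.8055  0.4987 -0.3201  0.898 ]
 [ 0.5926  0.6841 -0.4253  0.4074]
 [ 0.0069 -0.5322 -0.8466  0.9125]] 537.6260882007238
top [[-0.0063 -0.9924  0.1232  0.4733]
 [-1.      0.0072  0.0066  0.0203]
 [-0.0074 -0.1232 -0.9924  1.271 ]] 611.9316343781859
rack top [383.6 244.7] 0.77 [ 0.6257 -0.1067  0.    ]
sliding_wall top [387.7 283.3] 0.75 [ 0.5448 -0.1139  0.    ]
crank_knob scene [358.4 164.8] 0.71 
crank_knob top [388.4 348. ] 0.95 
  tri (array([ 0.4147, -0.1022,  0.0959]), np.float64(0.0027275594555349696))
crank_axis scene [338.1 161. ] 0.94 [ 0.4342 -0.1399  0.085 ]
crank_axis top [408.2 338.7] 0.7 [ 0.4324 -0.143   0.085 ]
  tri (array([ 0.4319, -0.1433,  0.0803]), np.float64(0.0009445200304013185))
bar_hinge top [342.2 252.3] 0.78 [ 0.5966 -0.0157  0.128 ]
bar_end scene [318.3 177.1] 0.74 
bar_end top [331.8 246.1] 0.82 
  tri (array([0.5907, 0.0047, 0.2899]), np.float64(0.00387474410449183))
catch_nose scene [242. 174.] 0.66 [ 0.627  -0.1856  0.137 ]
catch_nose top [330.8 242.6] 0.71 [0.614  0.0056 0.137 ]
  tri (array([ 0.641 , -0.022 ,  0.3059]), np.float64(0.112216
[... 353 characters left out ...]

board1 top [385.5 233.9] 0.66 [ 0.6466 -0.1097  0.014 ]
board1 top [359.9 239.2] 0.56 [ 0.6359 -0.0563  0.014 ]
  tri (array([ 0.638 , -0.1193, -0.0471]), np.float64(0.06050647563562686))
{'time': 0.9, 'joint_positions': array([-1.2666,  0.3322, -0.0647,  1.4601,  0.0216,  1.3499, -0.0885]), 'joint_vel': array([-0.0001,  0.0006, -0.0002,  0.0008, -0.0008, -0.0012,  0.0005]), 'joint_torque': array([ -0.0008, -62.3038,   0.0238, -39.0124,  -0.0613,   0.0314,
         0.    ]), 'ee_pos': array([0.2006, 0.5919, 0.2366]), 'eef_rot': array([ 0.8127,  0.5827,  0.    , -0.    ]), 'ft_force': array([-0.0417, -0.3858, -0.3458]), 'torque': array([0.0051, 0.0027, 0.0101]), 'width': 0.08700650920703872}
```

```bash
python3 - <<'E'
import cv2,numpy as np
a=cv2.imread('pics/scene0.png')[60:360,140:500];b=cv2.imread('pics/top0.png')[130:430,230:530]
cv2.imwrite('pics/s1.png',cv2.resize(a,None,fx=2,fy=2));cv2.imwrite('pics/t1.png',cv2.resize(b,None,fx=2,fy=2))
E
```

```text
(no output)
```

View pics/s1.png

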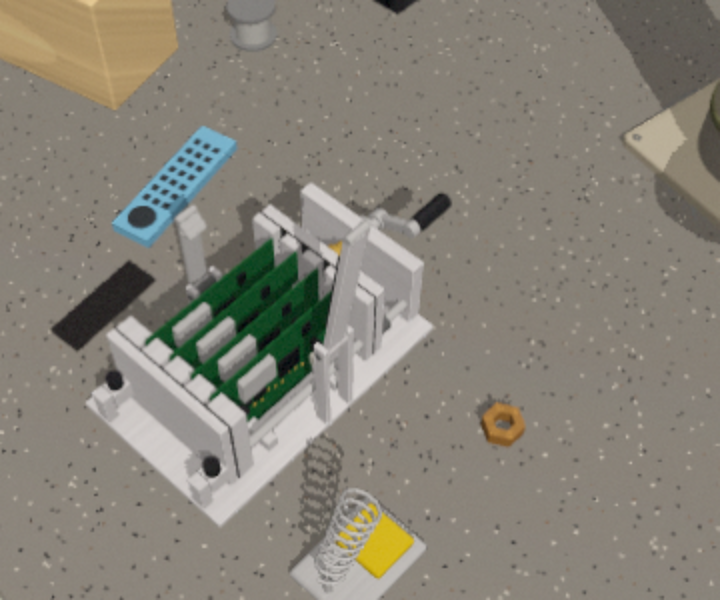

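View pics/t1.png

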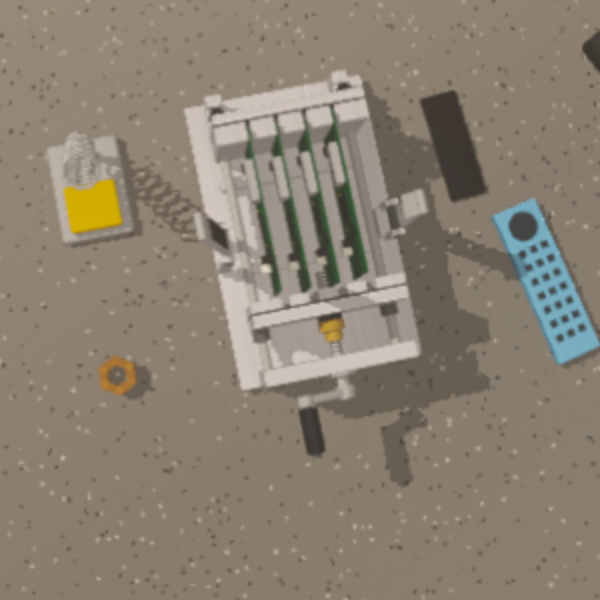

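Views show the crank knob at the rack's +y side (scene picture around pixel (358,165), full frame). The bar stands roughly upright and the boards sit in their slots. Next I fit the rack pose.

```bash
cat > fit.py <<'E'
from h import *
from scipy.optimize import least_squares
np.set_printoptions(precision=4,suppress=True)
obs=[('scene',(338.1,161),(-.199,0,.085)),('top',(408.2,338.7),(-.199,0,.085)),('top',(342.2,252.3),(-.010,.088,.128)),('scene',(242,174),(-.01,-.088,.137)),('top',(383.6,244.7),(0,0,0)),
('scene',(250,322),(.15,.095,.006)),('scene',(184,261.5),(.15,-.095,.006)),('scene',(356.5,223),(-.15,.095,.006)),('top',(323.5,184),(.15,.095,.006)),('top',(351.5,325),(-.15,.095,.006))]
def W(p,P):
    c,s=np.cos(p[2]),np.sin(p[2]);return np.array([p[0]+c*P[0]-s*P[1],p[1]+s*P[0]+c*P[1],P[2]])
f=lambda p:np.concatenate([proj(c,W(p,P))[0]-uv for c,uv,P in obs])
r=least_squares(f,[.625,-.107,.15],loss='soft_l1');p=r.x
print(p,np.degrees(p[2]));print(f(p).reshape(-1,2))
for n,P in dict(axis=(-.199,0,.085),hinge=(-.01,.088,.128),nose=(-.01,-.088,.137)).items():print(n,W(p,P))
def rk(P):
    d=np.array(P)-[p[0],p[1],0];c,s=np.cos(p[2]),np.sin(p[2]);return np.array([c*d[0]+s*d[1],-s*d[0]+c*d[1],d[2]])
print('knob',rk(tri((358.4,164.8),(388.4,348))[0]),'end',rk(tri((318.3,177.1),(331.8,246.1))[0]),'wall',rk(atz('top',(387.7,283.3),0)))
E
python3 fit.py
```

```text
[ 0.6256 -0.1029  0.1936] 11.091995732188714
[[ 1.1313 -1.2542]
 [-0.94    1.0835]
 [ 1.4246 -1.2232]
 [-4.2016 -0.4459]
 [-1.8401  0.0731]
 [ 0.4131  0.498 ]
 [-0.6071 -0.1692]
 [ 0.2534 -0.1217]
 [-0.4635  0.2393]
 [ 0.6201 -0.468 ]]
axis [ 0.4303 -0.1412  0.085 ]
hinge [ 0.5989 -0.0184  0.128 ]
nose [ 0.6327 -0.1911  0.137 ]
knob [-0.2069  0.0412  0.0959] end [-0.0135  0.1123  0.2899] wall [-0.0814  0.0048  0.    ]
```

Emit:
carry_out(
  rows=[
    [-0.1, 0, 1, 0, -1],
    [-0.1, 0, 1, 0, -1],
    [-0.1, 0, 1, 0, -1],
    [-0.1, 0, 1, 0, -1],
    [-0.1, 0, 1, 0, -1],
    [-0.1, 0, 1, 0, -1],
    [-0.1, -1, 0, 0, 0],
    [-0.1, -1, 0, 0, 0],
    [-0.1, -1, 0, 0, 0],
    [-0.1, -1, 0, 0, 0],
    [-0.1, -1, 0, 0, 0],
    [-0.1, -1, 0, 0, 0],
    [-0.1, -1, 0, 0, 0],
    [-0.1, -1, 0, 0, 0],
    [-0.1, -1, 0, 0, 0],
    [-0.1, -1, 0, 0, 0],
  ],
  force=35,
)

```text
time: 2.23
ee_pos: [0.4514, 0.2748, 0.2292]
eef_rot: [0.619, 0.785, -0.003, -0.002]
ft_force: [0.7, -0.0, -0.4]
width: 0.0476
```

```bash
cat > st.py <<'E'
from fit import *
def st():
    s=read_state();M=R.from_quat(s['eef_rot']).as_matrix()
    print('t',s['time'],'rack',rk(s['ee_pos'])*1e3,'yawerr',np.degrees(np.arctan2(M[1,0],M[0,0])-p[2])-90,'w',s['width']*1e3)
    q=s['ft_force'];c,n=np.cos(p[2]),np.sin(p[2]);F=np.array([c*q[0]+n*q[1],-n*q[0]+c*q[1],q[2]]);print('F rack',F,'tilt',M[:,2], 'j',s['joint_positions'])
    return s,M,F
if __name__=='__main__': st()
E
python3 - <<'E'
from st import *
from scipy.optimize import minimize_scalar
K=lambda a:W(p,(-.199,.045*np.cos(a),.085+.045*np.sin(a)))
for c,uv in(('scene',(358.4,164.8)),('top',(388.4,348))):
    for a in (-10,0,10,20,30,40):print(c,a,proj(c,K(np.radians(a)))[0]-uv)
st()
E
```

```text
[ 0.6256 -0.1029  0.1936] 11.091995732188714
[[ 1.1313 -1.2542]
 [-0.94    1.0835]
 [ 1.4246 -1.2232]
 [-4.2016 -0.4459]
 [-1.8401  0.0731]
 [ 0.4131  0.498 ]
 [-0.6071 -0.1692]
 [ 0.2534 -0.1217]
 [-0.4635  0.2393]
 [ 0.6201 -0.468 ]]
axis [ 0.4303 -0.1412  0.085 ]
hinge [ 0.5989 -0.0184  0.128 ]
nose [ 0.6327 -0.1911  0.137 ]
knob [-0.2069  0.0412  0.0959] end [-0.0135  0.1123  0.2899] wall [-0.0814  0.0048  0.    ]
scene -10 [-2.697   9.0117]
scene 0 [-2.1705  6.6848]
scene 10 [-2.1649  3.9653]
scene 20 [-2.6897  0.9343]
scene 30 [-3.7361 -2.3134]
scene 40 [-5.2764 -5.6727]
top -10 [-3.9102 -3.6377]
top 0 [-3.8549 -3.3947]
top 10 [-3.1021 -3.2954]
top 20 [-1.6617 -3.3459]
top 30 [ 0.4335 -3.5478]
top 40 [ 3.1272 -3.8976]
t 2.2333 rack [-98.2862 404.098  229.2348] yawerr 2.4325356396400224 w 47.57097872875062
F rack [ 0.7109 -0.145  -0.4307] tilt [-0.0076 -0.0026 -1.    ] j [-0.6862  0.1284  0.0595  1.7242 -0.0104  1.2968  1.1825]
```

Emit:
carry_out(
  rows=[
    [-0.1, -1, -0.3, 0.1, 0.5],
    [-0.1, -1, -0.3, 0.1, 0],
    [-0.1, -1, -0.3, 0.1, 0],
    [-0.1, -1, -0.3, 0.1, 0],
    [-0.1, -1, -0.3, 0.1, 0],
    [-0.1, -1, -0.3, 0.1, 0],
    [-0.1, -1, -0.3, 0.1, 0],
    [-0.1, -1, -0.3, 0.1, 0],
    [-0.1, -1, -0.3, 0.1, 0],
    [-0.1, -1, -0.3, 0.1, 0],
    [-0.1, -1, -0.3, 0.1, 0],
    [-0.1, -1, -0.3, 0.1, 0],
    [-0.1, 0, 0, 0, 0],
    [-0.1, 0, 0, 0, 0],
  ],
)

```text
time: 3.4
ee_pos: [0.4106, -0.1241, 0.1948]
eef_rot: [0.641, 0.767, 0.001, -0.0]
ft_force: [-0.2, -0.4, 0.1]
width: 0.0481
```

```bash
sed -i "s/^print/if __name__=='__main__':print/;s/^for n,P/if __name__=='__main__':\n  for n,P/" fit.py; python3 st.py
```

```text
t 3.4 rack [-215.0811   20.4992  194.8284] yawerr -0.8475569443571516 w 48.07410287303807
F rack [-0.2892 -0.3275  0.1061] tilt [ 0.0018  0.0023 -1.    ] j [-0.3019 -0.1109  0.4665  2.0251  0.0504  1.2147  1.8943]
```

Emit:
carry_out(
  rows=[
    [-0.1, 0.6, 0.3, 0, -0.15],
    [-0.1, 0.1, 0.03, 0.3, 0],
    [-0.1, 0, 0, 0.5, 0],
    [-0.1, 0, 0, 0, 0],
    [-0.1, 0, 0, 0, 0],
  ],
)

```text
time: 3.82
ee_pos: [0.4176, -0.0992, 0.1707]
eef_rot: [0.636, 0.772, 0.002, 0.001]
ft_force: [-0.0, -0.6, -0.2]
width: 0.0486
```

```bash
python3 st.py; python3 - <<'E'
from fit import *
a=camera('scene');b=camera('top')
for c in('scene','top'):
  for q in('crank_knob','crank_axis'):
    for k in pinpoint(q,c)[:1]:print(c,q,k['xy'],k['conf'])
a=a[100:250,260:440];b=b[280:430,300:480]
cv2.imwrite('pics/k2.png',np.hstack([cv2.resize(i,None,fx=2.2,fy=2.2) for i in(a,b)]))
E
```

```text
t 3.8167 rack [-203.4114   43.6581  170.7252] yawerr -0.017072987915014437 w 48.58380387469903
F rack [-0.1223 -0.5839 -0.2001] tilt [ 0.004   0.0027 -1.    ] j [-0.3267 -0.0827  0.4412  2.057   0.0351  1.156   1.8632]
scene crank_knob [354.4, 167.8] 0.57
scene crank_axis [337.2, 161.1] 0.92
top crank_knob [289.2, 317.0] 0.49
```

View pics/k2.png

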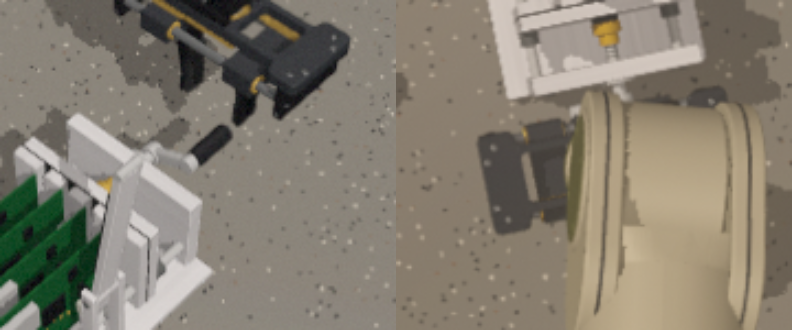

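Emit:
carry_out(
  rows=[
    [-0.1, -0.05, -0.03, 0.6, 0],
    [-0.1, 0, 0, 0.6, 0],
    [-0.1, 0, 0, 0.5, 0],
    [-0.1, 0, 0, 0.3, 0],
    [-0.1, 0, 0, 0.1, 0],
    [-0.1, 0, 0, 0, 0],
    [-0.1, 0, 0, 0, 0],
  ],
)

```text
time: 4.7
ee_pos: [0.42, -0.102, 0.109]
eef_rot: [0.636, 0.771, 0.005, 0.003]
ft_force: [1.1, 0.4, -0.3]
width: 0.0476
```

```bash
python3 st.py
```

```text
t 4.7 rack [-201.6589   40.4098  108.9881] yawerr -0.15530882074213537 w 47.607589388719305
F rack [ 1.1354  0.1585 -0.2738] tilt [ 0.0111  0.0031 -0.9999] j [-0.3187  0.0039  0.4609  2.1266 -0.0076  1.001   1.9079]
```

Emit:
carry_out(
  rows=[
    [-0.1, 0.03, -0.12, 0.14, 0],
    [-0.1, 0, 0, 0, 0],
    [1, 0, 0, 0, 0],
    [1, 0, 0, 0, 0],
    [1, 0, 0, 0, 0],
    [1, 0, 0, 0, 0],
    [1, 0, 0, 0, 0],
    [1, 0, 0, 0, 0],
  ],
)

```text
time: 5.37
ee_pos: [0.4167, -0.0985, 0.1066]
eef_rot: [0.636, 0.772, 0.007, 0.002]
ft_force: [-0.1, 8.1, 1.2]
width: 0.0173
```

```bash
python3 st.py; python3 - <<'E'
from fit import *
a=camera('scene')[100:250,260:440]
cv2.imwrite('pics/k3.png',cv2.resize(a,None,fx=3,fy=3))
E
```

```text
t 5.3667 rack [-204.208    44.5226  106.6249] yawerr -0.06951552258406934 w 17.270474876350544
F rack [1.468  7.9162 1.199 ] tilt [ 0.0128  0.0085 -0.9999] j [-0.3198 -0.003   0.4578  2.1383 -0.0106  0.9944  1.9069]
```

View pics/k3.png

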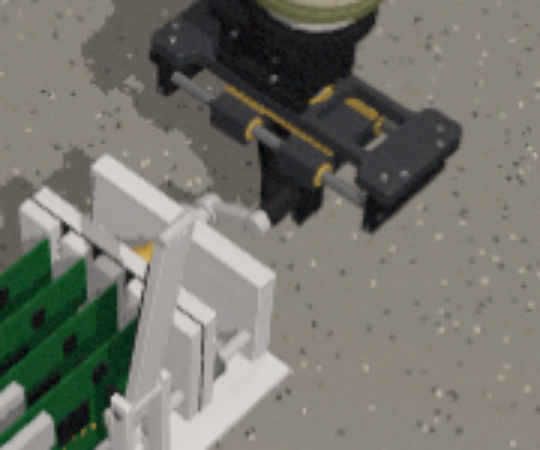

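Emit:
carry_out(
  rows=[
    [-0.1, 0, 0, 0, 0],
    [-0.1, 0, 0, 0, 0],
    [-0.1, 0.05, 0, 0.15, 0],
    [-0.1, 0, 0, 0.15, 0],
    [-0.1, 0, 0, 0, 0],
    [1, 0, 0, 0, 0],
    [1, 0, 0, 0, 0],
    [1, 0, 0, 0, 0],
    [1, 0, 0, 0, 0],
    [1, 0, 0, 0, 0],
  ],
)

```text
time: 6.25
ee_pos: [0.4166, -0.0969, 0.0966]
eef_rot: [0.636, 0.772, 0.007, 0.002]
ft_force: [-0.7, 0.4, -0.3]
width: 0.0225
```

```bash
python3 st.py
```

```text
t 6.25 rack [-203.9911   46.0762   96.5868] yawerr -0.04259308550666674 w 22.53854556855543
F rack [-0.5677  0.502  -0.3052] tilt [ 0.0127  0.0078 -0.9999] j [-0.3214  0.0126  0.4581  2.1491 -0.0182  0.9698  1.9105]
```

Still closing.

Emit:
carry_out(
  rows=[
    [1, 0, 0, 0, 0],
    [1, 0, 0, 0, 0],
    [1, 0, 0, 0, 0],
  ],
)

```text
time: 6.5
ee_pos: [0.4167, -0.0979, 0.0966]
eef_rot: [0.636, 0.772, 0.007, 0.003]
ft_force: [0.4, 1.2, -1.5]
width: 0.0164
```

```bash
python3 st.py
```

```text
t 6.5 rack [-204.0904   45.0312   96.613 ] yawerr -0.07743935708168692 w 16.400931171184883
F rack [ 0.5929  1.128  -1.5453] tilt [ 0.0133  0.0065 -0.9999] j [-0.3206  0.0127  0.4588  2.149  -0.0168  0.969   1.9106]
```

Emit:
carry_out(
  rows=[
    [1, -0.09, 0, -0.25, 0],
    [1, -0.13, 0, -0.23, 0],
    [1, -0.17, 0, -0.2, 0],
    [1, -0.2, 0, -0.17, 0],
  ],
)

```text
time: 6.83
ee_pos: [0.4206, -0.1184, 0.1196]
eef_rot: [0.636, 0.772, 0.005, 0.006]
ft_force: [15.9, -3.1, -33.2]
width: 0.0165
```

```bash
python3 st.py
```

```text
t 6.8333 rack [-204.2065   24.2239  119.5836] yawerr -0.04864537030070437 w 16.541295996083196
F rack [ 15.0065  -6.1315 -33.2409] tilt [ 0.0164 -0.0002 -0.9999] j [-0.302  -0.0065  0.4781  2.1103  0.0003  1.0208  1.9395]
```

Emit:
carry_out(
  rows=[
    [0.4, 0, 0, 0, 0],
    [0.4, 0, 0, 0, 0],
    [0.4, 0, 0, -0.3, 0],
    [0.4, -0.08, 0, 0, 0],
    [0.4, 0, 0, 0, 0],
    [1, 0, 0, 0, 0],
    [1, 0, 0, 0, 0],
    [1, 0, 0, 0, 0],
    [1, 0, 0, 0, 0],
    [1, 0, 0, 0, 0],
  ],
)

```text
time: 7.67
ee_pos: [0.4209, -0.1203, 0.1307]
eef_rot: [0.636, 0.772, 0.006, 0.006]
ft_force: [-0.1, -1.2, 0.7]
width: 0.017
```

```bash
python3 st.py;  python3 - <<'E'
from fit import *
a=camera('scene');print([ (k['xy'],k['conf']) for k in pinpoint('crank_knob','scene')])
cv2.imwrite('pics/k4.png',cv2.resize(a[100:250,260:440],None,fx=3,fy=3))
E
```

```text
t 7.6667 rack [-204.2003   22.2706  130.6906] yawerr -0.03263470918054168 w 17.001727860437146
F rack [-0.365  -1.1048  0.6671] tilt [ 0.0167  0.0017 -0.9999] j [-0.3005 -0.0207  0.4792  2.0962  0.0056  1.0476  1.9397]
[([348.5, 149.9], 0.52), ([229.3, 157.5], 0.49)]
```

View pics/k4.png

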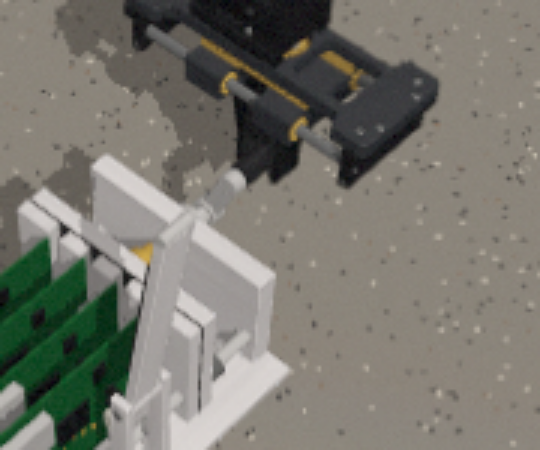

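```bash
cat > c.py <<'E'
from st import *
import sys
yc,zc,step,n=map(float,sys.argv[1:5])
s,M,F=st();q=rk(s['ee_pos'])*1e3
f=np.arctan2(q[2]-zc,q[1]-yc);r=np.hypot(q[2]-zc,q[1]-yc)
print('phi',np.degrees(f),'r',r,'Frad',F[1]*np.cos(f)+F[2]*np.sin(f),'Ftan',-F[1]*np.sin(f)+F[2]*np.cos(f))
open('log.txt','a').write(f"{s['time']} {q[0]} {q[1]} {q[2]} {F[0]} {F[1]} {F[2]}\n")
P=[q[1:]]+[np.array([yc+45*np.cos(g),zc+45*np.sin(g)]) for g in f+np.radians(step)*np.arange(1,n+1)]
P[0]=P[0]*0+np.array([yc+45*np.cos(f),zc+45*np.sin(f)])
d=np.diff(P,axis=0)/30
print([[1,round(a,2),0,round(-b,2),0] for a,b in d])
E
python3 c.py 2 90.6 12 10
```

```text
t 7.7667 rack [-204.205    22.2455  130.6775] yawerr -0.03758494458968187 w 16.678809002498376
F rack [-0.8783 -0.0074  0.3995] tilt [ 0.0167  0.0018 -0.9999] j [-0.3005 -0.0206  0.4792  2.0962  0.0055  1.0476  1.9397]
phi 63.19894775769668 r 44.90084082566392 Frad 0.35321265351851755 Ftan 0.18672978538029947
[[1, np.float64(-0.29), 0, np.float64(-0.11), 0], [1, np.float64(-0.31), 0, np.float64(-0.05), 0], [1, np.float64(-0.31), 0, np.float64(0.02), 0], [1, np.float64(-0.3), 0, np.float64(0.08), 0], [1, np.float64(-0.28), 0, np.float64(0.14), 0], [1, np.float64(-0.24), 0, np.float64(0.2), 0], [1, np.float64(-0.2), 0, np.float64(0.24), 0], [1, np.float64(-0.14), 0, np.float64(0.28), 0], [1, np.float64(-0.08), 0, np.float64(0.3), 0], [1, np.float64(-0.02), 0, np.float64(0.31), 0]]
```

Emit:
carry_out(
  rows=[
    [1, -0.29, 0, -0.11, 0],
    [1, -0.31, 0, -0.05, 0],
    [1, -0.31, 0, 0.02, 0],
    [1, -0.3, 0, 0.08, 0],
    [1, -0.28, 0, 0.14, 0],
    [1, -0.24, 0, 0.2, 0],
  ],
)

```text
time: 8.27
ee_pos: [0.4301, -0.167, 0.1237]
eef_rot: [0.633, 0.774, 0.008, 0.001]
ft_force: [-5.2, 2.6, 7.9]
width: 0.0167
```

```bash
python3 c.py 2 90.6 12 10
```

```text
t 8.2667 rack [-204.2011  -25.2798  123.7249] yawerr 0.31219881431493945 w 16.744543653220507
F rack [-4.5898  3.5738  7.8849] tilt [ 0.0117  0.0116 -0.9999] j [-0.2404  0.0579  0.5431  2.0455 -0.0515  1.0394  2.0975]
phi 129.47301999516182 r 42.912087066161334 Frad 3.8146465766322963 Ftan -7.771261207782818
[[1, np.float64(-0.22), 0, np.float64(0.22), 0], [1, np.float64(-0.17), 0, np.float64(0.26), 0], [1, np.float64(-0.11), 0, np.float64(0.29), 0], [1, np.float64(-0.05), 0, np.float64(0.31), 0], [1, np.float64(0.02), 0, np.float64(0.31), 0], [1, np.float64(0.08), 0, np.float64(0.3), 0], [1, np.float64(0.14), 0, np.float64(0.28), 0], [1, np.float64(0.2), 0, np.float64(0.24), 0], [1, np.float64(0.25), 0, np.float64(0.2), 0], [1, np.float64(0.28), 0, np.float64(0.14), 0]]
```

Emit:
carry_out(
  rows=[
    [1, -0.26, 0, 0.2, 0],
    [1, -0.17, 0, 0.26, 0],
    [1, -0.11, 0, 0.29, 0],
    [1, -0.05, 0, 0.31, 0],
    [1, 0.02, 0, 0.31, 0],
    [1, 0.08, 0, 0.3, 0],
    [1, 0.14, 0, 0.28, 0],
  ],
)

```text
time: 8.85
ee_pos: [0.432, -0.1759, 0.065]
eef_rot: [0.634, 0.773, 0.01, -0.003]
ft_force: [-4.7, 4.7, 12.2]
width: 0.0171
```

```bash
python3 c.py 1 90.6 12 10
```

```text
t 8.85 rack [-204.0604  -34.3851   64.9902] yawerr 0.23169790712434235 w 17.08498768155098
F rack [-3.679   5.5396 12.1754] tilt [ 0.008   0.0196 -0.9998] j [-0.2038  0.176   0.5497  2.0804 -0.1424  0.9146  2.1945]
phi -144.1050613011684 r 43.68029288128126 Frad -11.625995354694458 Ftan -6.6153417590245205
[[1, np.float64(0.21), 0, np.float64(0.23), 0], [1, np.float64(0.25), 0, np.float64(0.18), 0], [1, np.float64(0.29), 0, np.float64(0.13), 0], [1, np.float64(0.31), 0, np.float64(0.07), 0], [1, np.float64(0.31), 0, np.float64(0.0), 0], [1, np.float64(0.31), 0, np.float64(-0.06), 0], [1, np.float64(0.29), 0, np.float64(-0.13), 0], [1, np.float64(0.25), 0, np.float64(-0.18), 0], [1, np.float64(0.21), 0, np.float64(-0.23), 0], [1, np.float64(0.16), 0, np.float64(-0.27), 0]]
```

Emit:
carry_out(
  rows=[
    [1, 0.24, 0, 0.18, 0],
    [1, 0.26, 0, 0.17, 0],
    [1, 0.29, 0, 0.12, 0],
    [1, 0.31, 0, 0.06, 0],
    [1, 0.31, 0, 0, 0],
    [1, 0.31, 0, -0.06, 0],
    [1, 0.29, 0, -0.13, 0],
  ],
)

```text
time: 9.43
ee_pos: [0.4219, -0.1343, 0.05]
eef_rot: [0.639, 0.769, 0.002, 0.01]
ft_force: [15.3, -2.7, -43.2]
width: 0.0171
```

```bash
python3 c.py 1 90.6 12 10
```

```text
t 9.4333 rack [-205.9175    8.3274   50.0393] yawerr -0.5673445672634756 w 17.050488217683217
F rack [ 14.4789  -5.5738 -43.1554] tilt [ 0.0188 -0.0093 -0.9998] j [-0.2899  0.1293  0.5199  2.1629 -0.0791  0.8474  2.0321]
phi -79.75974637891434 r 41.217275033451344 Frad 41.4770518343599 Ftan -13.156983196244518
[[1, np.float64(0.3), 0, np.float64(-0.09), 0], [1, np.float64(0.28), 0, np.float64(-0.15), 0], [1, np.float64(0.24), 0, np.float64(-0.2), 0], [1, np.float64(0.19), 0, np.float64(-0.25), 0], [1, np.float64(0.14), 0, np.float64(-0.28), 0], [1, np.float64(0.07), 0, np.float64(-0.3), 0], [1, np.float64(0.01), 0, np.float64(-0.31), 0], [1, np.float64(-0.06), 0, np.float64(-0.31), 0], [1, np.float64(-0.12), 0, np.float64(-0.29), 0], [1, np.float64(-0.18), 0, np.float64(-0.26), 0]]
```

Emit:
carry_out(
  rows=[
    [1, 0.3, 0, 0.05, 0],
    [1, 0.3, 0, -0.1, 0],
    [1, 0.28, 0, -0.14, 0],
    [1, 0.26, 0, -0.18, 0],
    [1, 0.22, 0, -0.22, 0],
  ],
)

```text
time: 9.85
ee_pos: [0.4162, -0.1018, 0.0671]
eef_rot: [0.641, 0.767, -0.001, 0.017]
ft_force: [4.0, -6.7, -5.6]
width: 0.017
```

```bash
python3 c.py 1 90.6 12 10
```

```text
t 9.85 rack [-205.2866   41.3776   67.0889] yawerr -0.8558964518114749 w 16.951580115369577
F rack [ 2.6657 -7.3199 -5.648 ] tilt [ 0.0251 -0.0229 -0.9994] j [-0.3561  0.0518  0.4886  2.1893 -0.0063  0.8787  1.8853]
phi -30.211382206053774 r 46.72388934014731 Frad -3.483665703193699 Ftan -8.564137134151473
[[1, np.float64(0.13), 0, np.float64(-0.29), 0], [1, np.float64(0.07), 0, np.float64(-0.31), 0], [1, np.float64(0.0), 0, np.float64(-0.31), 0], [1, np.float64(-0.06), 0, np.float64(-0.31), 0], [1, np.float64(-0.13), 0, np.float64(-0.29), 0], [1, np.float64(-0.18), 0, np.float64(-0.25), 0], [1, np.float64(-0.23), 0, np.float64(-0.21), 0], [1, np.float64(-0.27), 0, np.float64(-0.16), 0], [1, np.float64(-0.3), 0, np.float64(-0.1), 0], [1, np.float64(-0.31), 0, np.float64(-0.03), 0]]
```

Emit:
carry_out(
  rows=[
    [1, 0.1, 0, -0.29, 0],
    [1, 0.06, 0, -0.31, 0],
    [1, 0, 0, -0.31, 0],
    [1, -0.06, 0, -0.31, 0],
    [1, -0.12, 0, -0.29, 0],
    [1, -0.18, 0, -0.25, 0],
  ],
)

```text
time: 10.35
ee_pos: [0.4164, -0.1031, 0.1205]
eef_rot: [0.639, 0.769, -0.0, 0.017]
ft_force: [6.8, 1.2, -11.8]
width: 0.0165
```

```bash
python3 c.py 1.5 90.6 12 10
```

```text
t 10.35 rack [-205.3677   39.9874  120.5414] yawerr -0.4899868626257131 w 16.493193498588756
F rack [  6.8659  -0.1442 -11.8126] tilt [ 0.0264 -0.0219 -0.9994] j [-0.3634 -0.0426  0.4817  2.1387  0.0452  1.0124  1.8509]
phi 37.88128600426725 r 48.76238399396213 Frad -7.3670642995347775 Ftan -9.234934657301627
[[1, np.float64(-0.22), 0, np.float64(-0.23), 0], [1, np.float64(-0.26), 0, np.float64(-0.18), 0], [1, np.float64(-0.29), 0, np.float64(-0.12), 0], [1, np.float64(-0.31), 0, np.float64(-0.06), 0], [1, np.float64(-0.31), 0, np.float64(0.01), 0], [1, np.float64(-0.3), 0, np.float64(0.08), 0], [1, np.float64(-0.28), 0, np.float64(0.14), 0], [1, np.float64(-0.25), 0, np.float64(0.19), 0], [1, np.float64(-0.2), 0, np.float64(0.24), 0], [1, np.float64(-0.15), 0, np.float64(0.28), 0]]
```

Emit:
carry_out(
  rows=[
    [1, -0.25, 0, -0.18, 0],
    [1, -0.28, 0, -0.14, 0],
    [1, -0.3, 0, -0.08, 0],
    [1, -0.31, 0, -0.02, 0],
    [1, -0.31, 0, 0.04, 0],
  ],
)

```text
time: 10.77
ee_pos: [0.4235, -0.1395, 0.137]
eef_rot: [0.636, 0.772, 0.004, 0.011]
ft_force: [-9.5, 7.1, 20.4]
width: 0.0171
```

```bash
python3 c.py 1.5 90.6 12 10
```

```text
t 10.7667 rack [-205.3718    2.9847  137.0125] yawerr -0.08256240359104083 w 17.088831010240565
F rack [-7.9429  8.834  20.3736] tilt [ 0.0224 -0.0078 -0.9997] j [-0.3207 -0.019   0.5363  2.0797  0.0145  1.0548  1.9717]
phi 88.1678158748001 r 46.43621755875944 Frad 20.645584881447096 Ftan -8.17812908308368
[[1, np.float64(-0.31), 0, np.float64(0.02), 0], [1, np.float64(-0.3), 0, np.float64(0.09), 0], [1, np.float64(-0.28), 0, np.float64(0.15), 0], [1, np.float64(-0.24), 0, np.float64(0.2), 0], [1, np.float64(-0.19), 0, np.float64(0.25), 0], [1, np.float64(-0.14), 0, np.float64(0.28), 0], [1, np.float64(-0.07), 0, np.float64(0.3), 0], [1, np.float64(-0.01), 0, np.float64(0.31), 0], [1, np.float64(0.06), 0, np.float64(0.31), 0], [1, np.float64(0.12), 0, np.float64(0.29), 0]]
```

Emit:
carry_out(
  rows=[
    [1, -0.31, 0, -0.08, 0],
    [1, -0.3, 0, 0.06, 0],
    [1, -0.29, 0, 0.12, 0],
    [1, -0.26, 0, 0.18, 0],
    [1, -0.22, 0, 0.23, 0],
  ],
)

```text
time: 11.18
ee_pos: [0.43, -0.1735, 0.1217]
eef_rot: [0.634, 0.773, 0.008, 0.003]
ft_force: [-2.2, 6.9, 4.9]
width: 0.0166
```

```bash
python3 c.py 1 92 12 10
```

```text
t 11.1833 rack [-205.5198  -31.6513  121.7427] yawerr 0.19634663738811753 w 16.61995183385253
F rack [-0.8247  7.2378  4.899 ] tilt [ 0.0155  0.0081 -0.9998] j [-0.271   0.0629  0.5889  2.0475 -0.0553  1.0303  2.1128]
phi 137.6690122360748 r 44.16708906854251 Frad -2.0516622824294153 Ftan -8.495682200742976
[[1, np.float64(-0.19), 0, np.float64(0.25), 0], [1, np.float64(-0.13), 0, np.float64(0.29), 0], [1, np.float64(-0.07), 0, np.float64(0.31), 0], [1, np.float64(-0.0), 0, np.float64(0.31), 0], [1, np.float64(0.06), 0, np.float64(0.31), 0], [1, np.float64(0.13), 0, np.float64(0.29), 0], [1, np.float64(0.18), 0, np.float64(0.25), 0], [1, np.float64(0.23), 0, np.float64(0.21), 0], [1, np.float64(0.27), 0, np.float64(0.16), 0], [1, np.float64(0.3), 0, np.float64(0.1), 0]]
```

Emit:
carry_out(
  rows=[
    [1, -0.19, 0, 0.25, 0],
    [1, -0.13, 0, 0.28, 0],
    [1, -0.08, 0, 0.3, 0],
    [1, -0.02, 0, 0.31, 0],
    [1, 0.05, 0, 0.31, 0],
    [1, 0.11, 0, 0.29, 0],
  ],
)

```text
time: 11.68
ee_pos: [0.431, -0.1777, 0.0714]
eef_rot: [0.635, 0.773, 0.012, -0.003]
ft_force: [-4.1, 5.2, 12.5]
width: 0.017
```

```bash
python3 c.py 1 92 12 10
```

```text
t 11.6833 rack [-205.3662  -35.9732   71.3792] yawerr 0.09572707716797879 w 16.98246289668225
F rack [-2.9826  5.9044 12.4606] tilt [ 0.0098  0.022  -0.9997] j [-0.2378  0.1661  0.5923  2.0783 -0.1457  0.9284  2.2016]
phi -150.85065749012927 r 42.33480546396958 Frad -11.226065630446364 Ftan -8.006504548401537
[[1, np.float64(0.18), 0, np.float64(0.26), 0], [1, np.float64(0.23), 0, np.float64(0.21), 0], [1, np.float64(0.27), 0, np.float64(0.16), 0], [1, np.float64(0.3), 0, np.float64(0.1), 0], [1, np.float64(0.31), 0, np.float64(0.04), 0], [1, np.float64(0.31), 0, np.float64(-0.03), 0], [1, np.float64(0.3), 0, np.float64(-0.09), 0], [1, np.float64(0.27), 0, np.float64(-0.15), 0], [1, np.float64(0.24), 0, np.float64(-0.21), 0], [1, np.float64(0.19), 0, np.float64(-0.25), 0]]
```

Emit:
carry_out(
  rows=[
    [1, 0.24, 0, 0.2, 0],
    [1, 0.26, 0, 0.18, 0],
    [1, 0.29, 0, 0.13, 0],
    [1, 0.3, 0, 0.08, 0],
    [1, 0.31, 0, 0.02, 0],
  ],
)

```text
time: 12.1
ee_pos: [0.4254, -0.1549, 0.0547]
eef_rot: [0.641, 0.768, 0.006, 0.009]
ft_force: [13.2, -21.2, -33.2]
width: 0.0169
```

```bash
python3 c.py 1 92 12 10
```

```text
t 12.1 rack [-206.5393  -12.5738   54.7444] yawerr -0.790069593911312 w 16.945224261509342
F rack [  8.838 -23.332 -33.202] tilt [ 0.0207 -0.0021 -0.9998] j [-0.2885  0.1473  0.576   2.1379 -0.1105  0.8624  2.1036]
phi -110.01881196938461 r 39.65135950779713 Frad 39.18320765041232 Ftan -10.556313299054779
[[1, np.float64(0.3), 0, np.float64(0.08), 0], [1, np.float64(0.31), 0, np.float64(0.01), 0], [1, np.float64(0.31), 0, np.float64(-0.05), 0], [1, np.float64(0.29), 0, np.float64(-0.12), 0], [1, np.float64(0.26), 0, np.float64(-0.18), 0], [1, np.float64(0.22), 0, np.float64(-0.23), 0], [1, np.float64(0.17), 0, np.float64(-0.27), 0], [1, np.float64(0.11), 0, np.float64(-0.29), 0], [1, np.float64(0.04), 0, np.float64(-0.31), 0], [1, np.float64(-0.02), 0, np.float64(-0.31), 0]]
```

Emit:
carry_out(
  rows=[
    [1, 0.2, 0, 0.24, 0],
    [1, 0.3, 0, 0.08, 0],
    [1, 0.31, 0, 0, 0],
  ],
)

```text
time: 12.35
ee_pos: [0.4229, -0.1386, 0.0483]
eef_rot: [0.643, 0.766, 0.004, 0.013]
ft_force: [1.5, -8.8, -5.7]
width: 0.0168
```

```bash
python3 c.py 1 92 12 10
```

```text
t 12.35 rack [-205.8262    3.9592   48.3201] yawerr -1.169430616271427 w 16.788733838984175
F rack [-0.2406 -8.933  -5.6635] tilt [ 0.0251 -0.0094 -0.9996] j [-0.3195  0.1354  0.5633  2.1654 -0.0928  0.837   2.0442]
phi -86.12430104748682 r 43.78006673570103 Frad 5.0467722612574795 Ftan -9.295350392721168
[[1, np.float64(0.31), 0, np.float64(-0.05), 0], [1, np.float64(0.29), 0, np.float64(-0.12), 0], [1, np.float64(0.26), 0, np.float64(-0.17), 0], [1, np.float64(0.22), 0, np.float64(-0.23), 0], [1, np.float64(0.17), 0, np.float64(-0.27), 0], [1, np.float64(0.11), 0, np.float64(-0.29), 0], [1, np.float64(0.04), 0, np.float64(-0.31), 0], [1, np.float64(-0.02), 0, np.float64(-0.31), 0], [1, np.float64(-0.09), 0, np.float64(-0.3), 0], [1, np.float64(-0.15), 0, np.float64(-0.28), 0]]
```

Emit:
carry_out(
  rows=[
    [1, 0.31, 0, 0, 0],
    [1, 0.29, 0, -0.1, 0],
    [1, 0.26, 0, -0.17, 0],
  ],
)

```text
time: 12.6
ee_pos: [0.4178, -0.1163, 0.0557]
eef_rot: [0.644, 0.765, 0.003, 0.014]
ft_force: [11.2, 6.0, -25.5]
width: 0.0171
```

```bash
python3 c.py 1 92 12 6;python3 - <<'E'
from fit import *
a=camera('scene');b=camera('top')
for c in('scene','top'):
  for k in pinpoint('sliding_wall',c)[:2]:print(c,k['xy'],k['conf'],rk(atz(c,k['xy'],0)))
cv2.imwrite('pics/w5.png',np.hstack([cv2.resize(i,(390,390),interpolation=cv2.INTER_CUBIC) for i in(a[135:265,200:330],b[160:310,310:460])]))
E
```

```text
t 12.6 rack [-206.4907   26.8362   55.7073] yawerr -1.3608235964124162 w 17.066108035571443
F rack [ 12.1336   3.75   -25.4956] tilt [ 0.0253 -0.0139 -0.9996] j [-0.3634  0.0896  0.5458  2.187  -0.0497  0.8511  1.9531]
phi -54.553499282321994 r 44.54961861958316 Frad 22.94494963593907 Ftan -11.730972577491404
[[1, np.float64(0.24), 0, np.float64(-0.21), 0], [1, np.float64(0.19), 0, np.float64(-0.25), 0], [1, np.float64(0.13), 0, np.float64(-0.29), 0], [1, np.float64(0.07), 0, np.float64(-0.31), 0], [1, np.float64(0.0), 0, np.float64(-0.31), 0], [1, np.float64(-0.06), 0, np.float64(-0.31), 0]]
top [388.4, 270.4] 0.8 [-0.0554 -0.0023  0.    ]
```

View pics/w5.png

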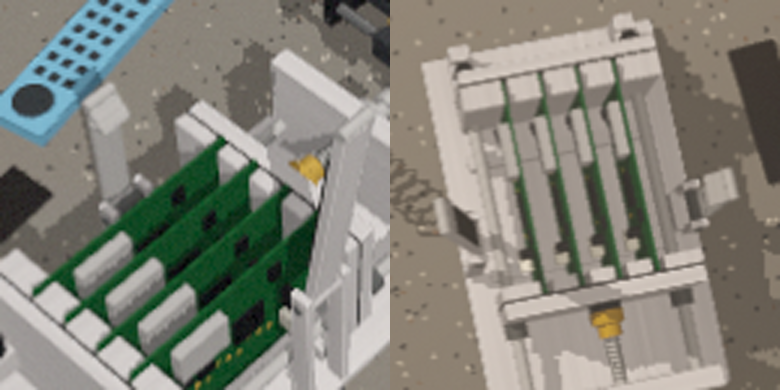

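Emit:
carry_out(
  rows=[
    [1, 0.14, 0, 0.03, 0],
    [1, 0.1, 0, -0.08, 0],
  ],
)

```text
time: 12.97
ee_pos: [0.4172, -0.1113, 0.0583]
eef_rot: [0.644, 0.765, 0.002, 0.015]
ft_force: [2.3, -2.5, -11.7]
width: 0.0171
```

```bash
python3 c.py 1 92 6 6
```

```text
t 12.9667 rack [-206.1241   31.8517   58.2628] yawerr -1.3496714709328472 w 17.06628126406542
F rack [  1.7595  -2.8864 -11.7124] tilt [ 0.0261 -0.0158 -0.9995] j [-0.3736  0.0784  0.541   2.1902 -0.0385  0.8562  1.9313]
phi -47.557951753495864 r 45.716829265644854 Frad 6.695446581174863 Ftan -10.034063130705729
[[1, np.float64(0.11), 0, np.float64(-0.11), 0], [1, np.float64(0.1), 0, np.float64(-0.12), 0], [1, np.float64(0.08), 0, np.float64(-0.13), 0], [1, np.float64(0.07), 0, np.float64(-0.14), 0], [1, np.float64(0.06), 0, np.float64(-0.15), 0], [1, np.float64(0.04), 0, np.float64(-0.15), 0]]
```

Emit:
carry_out(
  rows=[
    [1, 0.13, 0, -0.1, 0],
    [1, 0.12, 0, -0.12, 0],
    [1, 0.1, 0, -0.13, 0],
  ],
)

```text
time: 13.22
ee_pos: [0.4153, -0.1017, 0.0687]
eef_rot: [0.645, 0.764, 0.002, 0.016]
ft_force: [5.5, 0.5, -10.5]
width: 0.017
```

```bash
python3 c.py 1 92 6 6
```

```text
t 13.2167 rack [-206.1295   41.6043   68.6827] yawerr -1.4339996927918293 w 17.031831635498996
F rack [  5.4893  -0.5317 -10.4699] tilt [ 0.0264 -0.0171 -0.9995] j [-0.3915  0.0458  0.5296  2.1916 -0.0127  0.882   1.8848]
phi -29.86694423802489 r 46.82311184339678 Frad 4.752825485622911 Ftan -9.344064415569555
[[1, np.float64(0.07), 0, np.float64(-0.14), 0], [1, np.float64(0.06), 0, np.float64(-0.15), 0], [1, np.float64(0.04), 0, np.float64(-0.15), 0], [1, np.float64(0.02), 0, np.float64(-0.16), 0], [1, np.float64(0.01), 0, np.float64(-0.16), 0], [1, np.float64(-0.01), 0, np.float64(-0.16), 0]]
```

Emit:
carry_out(
  rows=[
    [1, 0.08, 0, -0.14, 0],
    [1, 0.06, 0, -0.15, 0],
    [1, 0.04, 0, -0.16, 0],
  ],
)

```text
time: 13.47
ee_pos: [0.4142, -0.0956, 0.0828]
eef_rot: [0.645, 0.764, 0.002, 0.016]
ft_force: [4.8, 0.9, -9.3]
width: 0.0167
```

```bash
python3 c.py 1.5 92 6 6
```

```text
t 13.4667 rack [-206.0882   47.824    82.7796] yawerr -1.3989225741554776 w 16.748637175016256
F rack [ 4.9243 -0.0769 -9.2501] tilt [ 0.0266 -0.0171 -0.9995] j [-0.403   0.0115  0.5202  2.1851  0.0103  0.9181  1.8512]
phi -11.257152837240234 r 47.23270500998978 Frad 1.7302674178441295 Ftan -9.08710799196019
[[1, np.float64(0.02), 0, np.float64(-0.16), 0], [1, np.float64(0.01), 0, np.float64(-0.16), 0], [1, np.float64(-0.01), 0, np.float64(-0.16), 0], [1, np.float64(-0.03), 0, np.float64(-0.15), 0], [1, np.float64(-0.04), 0, np.float64(-0.15), 0], [1, np.float64(-0.06), 0, np.float64(-0.15), 0]]
```

Emit:
carry_out(
  rows=[
    [1, 0.03, 0, -0.16, 0],
    [1, 0.01, 0, -0.16, 0],
    [1, -0.01, 0, -0.16, 0],
    [1, -0.02, 0, -0.16, 0],
  ],
)

```text
time: 13.8
ee_pos: [0.4142, -0.0953, 0.104]
eef_rot: [0.645, 0.764, 0.002, 0.017]
ft_force: [7.1, -2.5, -12.7]
width: 0.017
```

```bash
python3 c.py 3 92 6 6
```

```text
t 13.8 rack [-206.0497   48.1573  104.0253] yawerr -1.3881174879926874 w 16.96105465675096
F rack [  6.4473  -3.8516 -12.7312] tilt [ 0.0282 -0.0178 -0.9994] j [-0.407  -0.029   0.5144  2.1665  0.035   0.9707  1.8285]
phi 14.911755641067618 r 46.73104096247876 Frad -6.998015708199979 Ftan -11.311359090809486
[[1, np.float64(-0.05), 0, np.float64(-0.15), 0], [1, np.float64(-0.06), 0, np.float64(-0.14), 0], [1, np.float64(-0.08), 0, np.float64(-0.14), 0], [1, np.float64(-0.09), 0, np.float64(-0.13), 0], [1, np.float64(-0.1), 0, np.float64(-0.12), 0], [1, np.float64(-0.12), 0, np.float64(-0.11), 0]]
```

Emit:
carry_out(
  rows=[
    [1, -0.07, 0, -0.13, 0],
    [1, -0.08, 0, -0.14, 0],
    [1, -0.09, 0, -0.13, 0],
  ],
)

```text
time: 14.05
ee_pos: [0.4152, -0.1008, 0.1174]
eef_rot: [0.644, 0.765, 0.003, 0.016]
ft_force: [7.5, 2.2, -14.0]
width: 0.0172
```

```bash
python3 c.py 3 92 6 6
```

```text
t 14.05 rack [-206.1119   42.5343  117.3696] yawerr -1.3221176121403317 w 17.230836288715913
F rack [  7.81     0.6669 -14.015 ] tilt [ 0.029  -0.0156 -0.9995] j [-0.401  -0.0463  0.519   2.1482  0.0415  1.0033  1.8377]
phi 32.68870801318838 r 46.97417624902917 Frad -7.007833148258786 Ftan -12.155424112489216
[[1, np.float64(-0.09), 0, np.float64(-0.13), 0], [1, np.float64(-0.1), 0, np.float64(-0.12), 0], [1, np.float64(-0.12), 0, np.float64(-0.11), 0], [1, np.float64(-0.13), 0, np.float64(-0.09), 0], [1, np.float64(-0.14), 0, np.float64(-0.08), 0], [1, np.float64(-0.14), 0, np.float64(-0.06), 0]]
```

Emit:
carry_out(
  rows=[
    [1, -0.12, 0, -0.1, 0],
    [1, -0.12, 0, -0.1, 0],
  ],
)

```text
time: 14.22
ee_pos: [0.4161, -0.1058, 0.1239]
eef_rot: [0.644, 0.765, 0.005, 0.015]
ft_force: [6.6, 5.7, -13.9]
width: 0.0169
```

```bash
python3 c.py 3 92 6 6
```

```text
t 14.2167 rack [-206.1337   37.4287  123.9332] yawerr -1.2314995175826908 w 16.948813205366985
F rack [  7.5941   4.3595 -13.8646] tilt [ 0.0289 -0.0125 -0.9995] j [-0.3949 -0.0509  0.5258  2.1361  0.0401  1.0195  1.8533]
phi 42.84642742480028 r 46.958137237434975 Frad -6.232183430976958 Ftan -13.12984866488542
[[1, np.float64(-0.11), 0, np.float64(-0.11), 0], [1, np.float64(-0.12), 0, np.float64(-0.1), 0], [1, np.float64(-0.13), 0, np.float64(-0.08), 0], [1, np.float64(-0.14), 0, np.float64(-0.07), 0], [1, np.float64(-0.15), 0, np.float64(-0.05), 0], [1, np.float64(-0.15), 0, np.float64(-0.04), 0]]
```

Force climbed about 6 N/rad from around 8.7 N to 13.1 N, which is about 4.4 N above running. That counts as firm, so I release the knob.

Emit:
carry_out(
  rows=[
    [1, 0, 0, 0, 0],
    [0, 0, 0, 0, 0],
    [0, 0, 0, 0, 0],
    [0, 0, 0, 0, 0],
    [0, 0, 0, -0.4, 0],
    [0, 0, 0, -0.8, 0],
    [0, 0, 0, -1, 0],
    [0, 0, 0, -1, 0],
    [0.5, 0, 0, -1, 0],
    [1, 0, 0, -1, 0],
    [1, 0, 0, 0, 0],
  ],
)

```text
time: 15.13
ee_pos: [0.4079, -0.1064, 0.2901]
eef_rot: [0.646, 0.764, 0.003, 0.013]
ft_force: [1.5, 0.0, 0.7]
width: 0.0304
```

```bash
python3 - <<'E'
from st import *
st()
a=camera('scene');b=camera('top')
for c in('scene','top'):
  for q in('bar_end','bar_hinge','crank_knob'):
    for k in pinpoint(q,c)[:1]:print(c,q,k['xy'],k['conf'])
cv2.imwrite('pics/w6.png',np.hstack([cv2.resize(a[60:310,180:430],(500,500)),cv2.resize(b[160:410,310:460],(300,500))]))
H=lambda t:W(p,(-.01,.088-.174*np.cos(t),.128+.174*np.sin(t)))
for t in (1.5,1.6,1.7,1.8,1.9,2,2.1):print(t,proj('scene',H(t)),proj('top',H(t)))
E
```

```text
t 15.1333 rack [-214.319    38.398   290.1162] yawerr -1.541112751220865 w 30.37273875632192
F rack [ 1.4386 -0.2369  0.6806] tilt [ 0.023  -0.012  -0.9997] j [-0.4028 -0.2259  0.4662  1.9073  0.113   1.414   1.7756]
scene bar_end [315.8, 175.8] 0.69
scene bar_hinge [305.1, 230.2] 0.61
scene crank_knob [351.8, 158.5] 0.83
top bar_end [332.6, 243.8] 0.54
top bar_hinge [342.1, 252.5] 0.81
top crank_knob [391.8, 348.0] 0.71
1.5 [[299.9173 160.6979]] [[354.702  237.6614]]
1.6 [[308.4521 166.6376]] [[344.0637 239.7847]]
1.7 [[317.1003 173.4274]] [[333.4156 242.0412]]
1.8 [[325.7258 180.9764]] [[322.9237 244.3956]]
1.9 [[334.1882 189.1735]] [[312.7492 246.8105]]
2 [[342.3483 197.8906]] [[303.0432 249.2484]]
2.1 [[350.0722 206.9863]] [[293.9425 251.6722]]
```

View pics/w6.png

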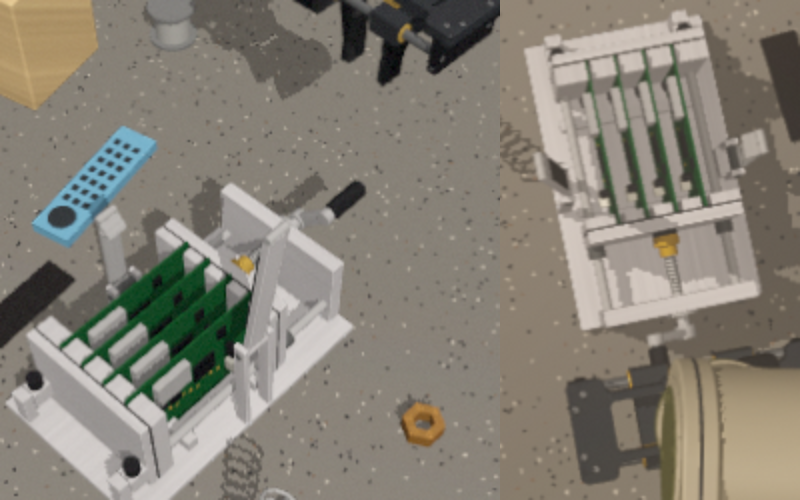

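Emit:
carry_out(
  rows=[
    [1, 0, 0, -1, -0.3],
    [1, 0.5, 0.5, -1, 0],
    [1, 0.8, 0.9, 0, 0],
    [1, 0.8, 0.9, 0, 0],
    [1, 0.8, 0.9, 0, 0],
    [1, 0.7, 0.9, 0, 0],
    [1, 0, 0.9, 0, 0],
    [1, 0, 0.9, 0, 0],
    [1, 0, 0.4, 0, 0],
    [1, 0, 0, 0, 0],
    [1, 0, 0, 0, 0],
  ],
)

```text
time: 16.45
ee_pos: [0.5748, 0.045, 0.3373]
eef_rot: [0.635, 0.772, -0.004, 0.005]
ft_force: [-0.2, -0.3, -0.5]
width: 0.0003
```

```bash
python3 st.py
```

```text
t 16.45 rack [-21.4067 154.8604 337.3124] yawerr 0.059891694167191645 w 0.3095196567349416
F rack [-0.2765 -0.2309 -0.5103] tilt [ 0.0015 -0.0128 -0.9999] j [-0.4937  0.1904  0.3901  1.446  -0.0593  1.5192  1.6585]
```

Emit:
carry_out(
  rows=[
    [1, 0, 0.38, 0.5, 0],
    [1, 0, 0, 0.7, 0],
    [1, 0, 0, 0.5, 0],
    [1, 0, 0, 0, 0],
    [1, -0.4, 0, 0, 0],
    [1, -0.4, 0, 0, 0],
    [1, -0.3, 0, 0, 0],
    [1, -0.3, 0, 0, 0],
  ],
)

```text
time: 17.12
ee_pos: [0.5912, 0.0012, 0.2883]
eef_rot: [0.635, 0.773, -0.003, 0.004]
ft_force: [0.1, 1.0, -0.3]
width: 0.0003
```

```bash
python3 st.py
```

```text
t 17.1167 rack [-13.7768 108.7959 288.3484] yawerr 0.07238506112389587 w 0.33499524859099516
F rack [ 0.255   0.9799 -0.3489] tilt [ 0.003  -0.0105 -0.9999] j [-0.4286  0.2366  0.4156  1.4984 -0.0852  1.4239  1.7545]
```

Emit:
carry_out(
  rows=[
    [1, -0.45, 0.05, 0.02, 0],
    [1, -0.45, 0.05, 0.05, 0],
    [1, -0.45, 0, 0.1, 0],
    [1, -0.45, 0, 0.15, 0],
  ],
)

```text
time: 17.45
ee_pos: [0.6058, -0.0567, 0.2836]
eef_rot: [0.635, 0.772, -0.001, 0.006]
ft_force: [-0.3, 0.2, 0.3]
width: 0.0004
```

```bash
python3 st.py; python3 - <<'E'
from fit import *
a=camera('scene');b=camera('top')
cv2.imwrite('pics/b7.png',np.hstack([cv2.resize(a[40:310,180:400],(440,540)),cv2.resize(b[120:300,260:440],(350,540))]))
E
```

```text
t 17.45 rack [-10.5568  49.0812 283.5806] yawerr 0.004075864407681706 w 0.43650723861295554
F rack [-0.2307  0.2873  0.2545] tilt [ 0.0081 -0.0086 -0.9999] j [-0.3457  0.2777  0.4494  1.4659 -0.1128  1.4165  1.8695]
```

View pics/b7.png

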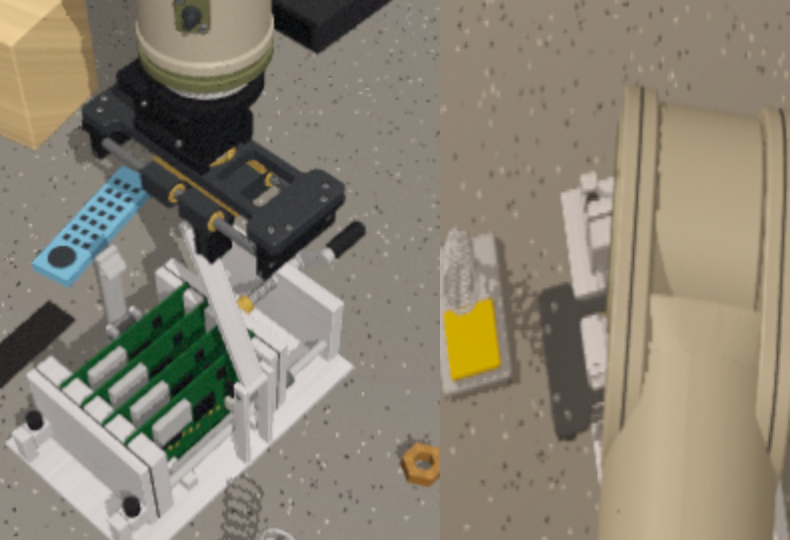

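Emit:
carry_out(
  rows=[
    [1, -0.4, 0, 0.22, 0],
    [1, -0.4, 0, 0.22, 0],
    [1, -0.4, 0, 0.3, 0],
    [1, -0.4, 0, 0.3, 0],
    [1, -0.32, 0, 0.37, 0],
    [1, -0.32, 0, 0.37, 0],
    [1, -0.25, 0, 0.43, 0],
  ],
)

```text
time: 18.13
ee_pos: [0.6228, -0.1357, 0.2179]
eef_rot: [0.636, 0.772, 0.001, 0.008]
ft_force: [-0.2, -0.7, 1.6]
width: 0.0005
```

```bash
python3 st.py
```

```text
t 18.1333 rack [ -9.0921 -31.6382 217.9335] yawerr -0.07855218105557071 w 0.45152217881936574
F rack [-0.3469 -0.5984  1.6373] tilt [ 0.014  -0.0084 -0.9999] j [-0.2228  0.377   0.4743  1.4906 -0.1701  1.3004  2.0289]
```

Emit:
carry_out(
  rows=[
    [1, -0.1, 0, 0.45, 0],
    [1, -0.1, 0, 0.45, 0],
    [1, -0.1, 0, 0.4, 0],
    [1, 0, 0, 0.2, 0],
    [1, 0, 0, 0, 0],
  ],
)

```text
time: 18.55
ee_pos: [0.6235, -0.1495, 0.1638]
eef_rot: [0.637, 0.771, -0.001, 0.006]
ft_force: [0.1, 1.1, 0.3]
width: 0.0003
```

```bash
python3 st.py
```

```text
t 18.55 rack [-11.0325 -45.3542 163.7712] yawerr -0.2805495807005798 w 0.29970920962671765
F rack [0.3468 1.0894 0.3005] tilt [ 0.0085 -0.0099 -0.9999] j [-0.1952  0.4293  0.4673  1.5413 -0.1938  1.2079  2.0621]
```

Emit:
carry_out(
  rows=[
    [1, 0, 0, 0.12, 0],
    [1, 0, 0, 0.12, 0],
    [1, 0, 0, 0.12, 0],
  ],
)

```text
time: 18.8
ee_pos: [0.6241, -0.1501, 0.1552]
eef_rot: [0.637, 0.771, -0.001, 0.007]
ft_force: [-7.8, 0.0, 10.4]
width: 0.0007
```

Emit:
carry_out(
  rows=[
    [1, 0, 0, 0.12, 0],
    [1, 0, 0, 0.12, 0],
  ],
)

```text
time: 18.97
ee_pos: [0.6244, -0.1504, 0.15]
eef_rot: [0.637, 0.771, -0.0, 0.008]
ft_force: [-0.4, 0.0, 1.5]
width: 0.0004
```

```bash
python3 st.py
```

```text
t 18.9667 rack [-10.3108 -46.414  150.0042] yawerr -0.2688091689301757 w 0.39859117459604854
F rack [-0.4277  0.1159  1.4746] tilt [ 0.0118 -0.0105 -0.9999] j [-0.1918  0.441   0.4641  1.5562 -0.2     1.179   2.0676]
```

Emit:
carry_out(
  rows=[
    [1, 0, 0, 0.1, 0],
    [1, 0, 0, 0.05, 0],
  ],
)

```text
time: 19.13
ee_pos: [0.625, -0.1502, 0.1463]
eef_rot: [0.637, 0.771, 0.0, 0.009]
ft_force: [-8.3, 0.6, 15.4]
width: -0.0001
```

Emit:
carry_out(
  rows=[
    [1, 0, 0, 0.05, 0],
    [1, 0, 0, 0, 0],
  ],
)

```text
time: 19.3
ee_pos: [0.6251, -0.1502, 0.147]
eef_rot: [0.637, 0.771, 0.001, 0.009]
ft_force: [0.1, -0.4, -0.1]
width: 0.0004
```

Emit:
carry_out(
  rows=[
    [1, 0, 0, -0.5, 0],
    [1, 0, 0, -1, 0],
    [1, 0, 0, -1, 0],
    [1, 0, 0, -1, 0],
    [1, 0, 0, -1, 0],
    [1, 1, -0.5, 0, 0],
    [1, 1, -0.5, 0, 0],
    [1, 1, -0.5, 0, 0],
    [1, 1, -0.5, 0, 0],
    [1, 1, -0.5, 0, 0],
    [1, 1, -0.5, 0, 0],
    [1, 1, -0.5, 0, 0],
    [1, 1, -0.5, 0, 0],
    [1, 1, -0.5, 0, 0],
    [1, 1, 0, 0, 0],
    [1, 1, 0, 0, 0],
    [1, 0, 0, 0, 0],
  ],
)

```text
time: 20.72
ee_pos: [0.4191, 0.1648, 0.2816]
eef_rot: [0.635, 0.772, 0.005, 0.012]
ft_force: [-1.0, 0.0, -0.1]
width: 0.0001
```

```bash
python3 - <<'E'
from st import *
st()
a=camera('scene');b=camera('top')
for c in('scene','top'):
  for q in('bar_end','catch_nose','crank_knob','sliding_wall'):
    for k in pinpoint(q,c)[:1]:print(c,q,k['xy'],round(k['conf'],2))
  print(c,'exp end',proj(c,W(p,(-.01,-.086,.128))),'nose',proj(c,W(p,(-.01,-.088,.137))))
cv2.imwrite('pics/f8.png',np.hstack([cv2.resize(a[120:340,180:380],(400,440),interpolation=cv2.INTER_CUBIC),cv2.resize(b[150:350,290:470],(396,440),interpolation=cv2.INTER_CUBIC)]))
E
```

```text
t 20.7167 rack [-151.1412  302.3703  281.5856] yawerr 0.01624970728033759 w 0.05603116496992472
F rack [-0.9321  0.2287 -0.056 ] tilt [ 0.025  -0.0078 -0.9997] j [-0.6551 -0.1026  0.1535  1.846   0.0352  1.3789  1.2561]
scene bar_end [237.4, 175.8] 0.72
scene catch_nose [236.9, 174.1] 0.56
scene crank_knob [351.6, 160.0] 0.78
scene sliding_wall [235.0, 178.0] 0.48
scene exp end [[239.0748 177.1879]] nose [[237.7984 173.5541]]
top bar_end [431.8, 234.3] 0.78
top catch_nose [431.9, 230.6] 0.49
top crank_knob [391.0, 342.7] 0.68
top sliding_wall [387.8, 270.7] 0.92
top exp end [[433.3252 232.8328]] nose [[435.1936 231.9596]]
```

View pics/f8.png

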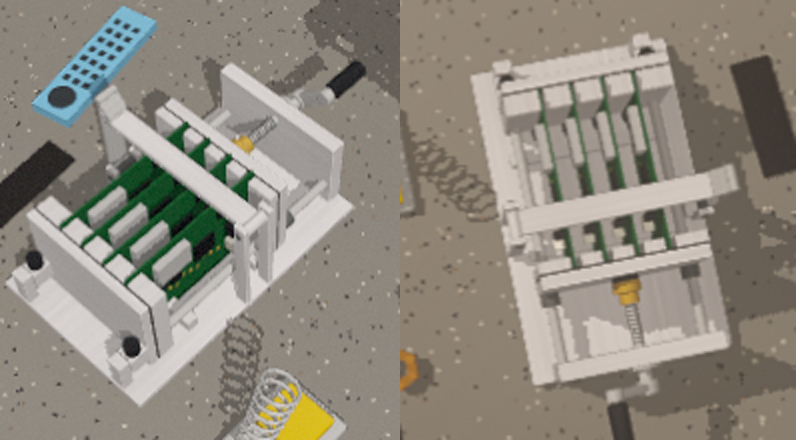

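```bash
python3 -c "
from bench import *
print(close_job())"
```

```text
the job is handed in; nothing more can be done
None
```

I wound the crank clockwise about two turns until the boards clamped, swung the bar down and snapped it under the catch, then handed the job in at about 21 s.

**Clamping:** The crank ran at about 8–9 N at the knob. In the last 40° or so the push climbed at about 6 N per radian, and I stopped at about 13.1 N. That is roughly 4.4 N above running, inside the 2–7 N "firm" range. The running force scattered by about 0.5 N, so the margin is approximate.

**Bar:** The press near the bar's end read 10.4 N, then dropped to 1.5 N as it passed the catch. A light follow-up press met a stop with the fingertips at about 132 mm, the height of the shut bar's upper face.

**Final pictures:** The bar is level over the boards with its end under the catch, and its position agrees with the fitted rack pose to about 2 pixels. The boards are upright between the two walls. I saw no bystander disturbed, though the last crops show only parts of some of them. The knob is about where I left it.

**Checks that disagreed or were poor:**
- **Knob height:** the first estimate was a few mm off, so I re-gripped the knob twice.
- **Sideways load on the crank:** it reached about 41 N at the fingers near the bottom of the turn. This was on the gripped knob, and I saw no sign of the gripper's body touching anything.
- **Sliding wall:** the network's position for it in the "scene" picture was wrong (low confidence), so I ignored it. The "top" picture put the wall near rack x −55 mm, close to the expected −57 ± 2 mm. It gave nearly the same reading before the last half turn, so I relied on the force instead.

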